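# Load a label blank and start the engraver

### The arm

A 6-joint arm with a two-finger parallel gripper is mounted at the origin on the work surface. World frame = base frame: x ahead of the robot, y to its left, z up, the work surface at z = 0. Lengths are in m, angles in rad, forces in N, time in s.
With the tool pointing down it reaches from about 0.375 to 0.9 m from the base axis. Payload 3.1 kg.
Tool frame: the origin (TCP) lies between the finger pads; the fingertips stand 19 mm ahead of it and the grasp point (between the pads) is the TCP; z points along the fingers, y is the direction in which the jaws open and shut (so a half turn about z gives the same grasp; the last joint's range is limited). The gripper opens to 87 mm and grips with 3 to 60 N. Pads are 19 mm wide; open, the fingers measure 117 mm over their backs; the gripper's body (75 mm by 190 mm) begins 51 mm behind the grasp point.
Start: joints at [1.075, 0.527, 1.433, -0, 1.181, -0.178], TCP at [0.195, 0.594, 0.242] pointing down, gripper open.
Joint ranges: [-3.08, 3.08], [-0.75, 2.2], [0.22, 2.44], [-1.43, 4.57], [0, 2.65], [-2.85, 2.85]. Speed limits (rad/s): [2.79, 2.79, 3.14, 3.14, 3.14, 3.14].

### API

Orientations are given as a unit quaternion [x, y, z, w].
In Python, from rig import robot gives the robot as it stands.
- The arm moves only by the tool apply_moves, never from a script. Its argument "series" is a list of rows, each a list of 7 numbers: the shift along the tool's x, y, z in cm, then the turn, a rotation vector about the tool's x, y, z in degrees, then the opening, from 0 (shut) to 1 (fully open). In form: [[dx, dy, dz, rx, ry, rz, grip], ...]. A call has 1 to 5 rows; each row is the pose to reach, as a shift and turn from the pose commanded when the call began, along the tool's axes at that moment; what a row does not reach only later rows make up. A row lasts 1/12 s, in which the tool goes at most 41.7 mm and 7.16 degrees, less where a joint would pass 70% of its speed; a pose out of reach is approached as far as the arm can. A call with a gripper value outside its range is refused whole. The fingers move at their own pace and stop on an object; "newtons" is the grip in N (left out, the last holds). Time passes only in rows, so rows that repeat a pose let the fingers close. It gives the time, the measured TCP pose, the force and the opening at its end, in the units of the state.
- robot.get_obs(): the state, without advancing time (a new reading comes with each control period).
- robot.camera(name): name is "side" or "top"; returns the picture (400x640x3 uint8, red, green, blue); there is no depth.
- robot.camera_params(name): a dict with "mtx" (3x3 intrinsics, pixels), "origin" and "rotation" of the camera in the world. Camera axes: x right, y down, z forward; pixel columns grow to the right and rows downward; lengths in m; the calibration is good to about 2 mm. A picture is of the moment at which its call begins. camera_params takes no time and is no camera call.
- robot.hand_in(): hands the job in, once; it reports no verdict.
The state is a dict: "time": time; "q": joint angles; "joint_velocities": joint speeds; "joint_torque": joint torques, N m; "position": TCP position; "tool_rot": TCP orientation; "ft_force": force on the tool from outside, world axes, zero at the start; "moment": the same for the moment, N m; "grip_width": finger opening in m.
Only numpy, scipy, OpenCV 4.12 (cv2) and the standard library are available. Lean on these libraries where they do the work, as an engineer would, in place of code of your own. Each camera call takes 0.05 s, during which the arm holds its last target. There are 200 camera calls.

### The job

Engrave a pantry label: take the wooden blank with the two cut-off corners from the peg board strip and set it down flat, without dropping it, fully home in the engraver's matching nest (the pegs and the engraver's cheeks will make you put it down on the way and take it the other way across). With it seated, press right down and release, one at a time, the small round key, then the square key, then the long bar key. Never press the big round key, and leave the other two blanks, the pot, the tape dispenser and the clip where they are.

Things in the scene. Friction and masses are not known exactly. Their poses are not given: they have to be found in the camera images.
- tag: loose beech blank 64 x 40 x 12 mm, about 35 g, lying flat in one bay of the peg strip, long along the strip's x. One short end (the nose) has both corners cut at 45 degrees (10 mm cuts, nose face 20 mm wide); the other is square. A small dark dot on top, 9 mm from the nose. Origin: centre of the underside; x along its length to the nose, y across, z up.
- tag_nose (a point): middle of the tag-shaped blank's nose face at its underside, 32 mm from tag along its +x
- oblong: the plain oblong blank, same wood, same 64 x 40 x 12 mm, but all four corners square; it cannot go into the nest. Stays in its bay. Origin: centre of the underside, x along its length.
- disc: the round blank, same wood, 40 mm across, 12 mm thick. Stays in its bay. Origin: centre of the underside.
- peg_strip: white strip fixed on the counter, 62 (its x) x 190 (y) x 8 mm; bays at y = -56, 0, 56 mm hold the blanks flat (undersides 8, tops 20 mm above the counter). Rows of four 9 mm pegs between them, tops 36 mm above the counter, at y = +-28, +-84 and x = +-9, +-27 mm, bar fingers from the long sides; the short ends overhang by 1 mm and are free. Origin: centre of the underside.
- engraver: white fixed body 210 (its x) x 200 (y) mm, deck 45 mm above the counter, key row along y at x = -74 mm. Two cheeks (inner faces y = +-37 mm, 10 mm thick, x = -27 to 97 mm, 36 mm above the deck) bar fingers from the nest's short ends; parked carriage at x = 74 to 98 mm, 38 mm above the deck. Origin: centre of the underside.
- nest (a point): centre of the nest's floor, 40 mm above the counter; axes are the engraver's. The nest is a 5 mm deep cavity in the deck with the tag-shaped blank's outline and 1.5 mm of play all round: 67 mm along the engraver's y, 43 mm along x. A seated blank stands 7 mm above the deck; its long sides there are free for fingers (35 mm to the nearest key).
- nest_nose (a point): middle of the nose end of the nest's outline, on the floor, 33.5 mm from nest along the engraver's +y: the blank's cut-off corners must be at this end
- key_small (a joint): small round key, 16 mm across; spring key; 0 = up, 0.005 m = fully down; it takes about 1.4 N to start it and 5 N to bottom it, counts as pressed from 0.0035 m, and comes up by itself
- key_small_top (a point): centre of the small round key's top, 10 mm above the deck (55 mm above the counter) when up
- key_square (a joint): square key, 22 x 22 mm; spring key; 0 = up, 0.005 m = fully down; it takes about 1.4 N to start it and 5 N to bottom it, counts as pressed from 0.0035 m, and comes up by itself
- key_square_top (a point): centre of the square key's top, 55 mm above the counter when up
- key_bar (a joint): long bar key, 34 mm (engraver's y) by 12 mm; spring key; 0 = up, 0.005 m = fully down; it takes about 1.4 N to start it and 5 N to bottom it, counts as pressed from 0.0035 m, and comes up by itself
- key_bar_top (a point): centre of the long bar key's top, 55 mm above the counter when up
- key_big (a joint): big round key, 28 mm across, the cancel key: not to be pressed; spring key; 0 = up, 0.005 m = fully down; it takes about 1.4 N to start it and 5 N to bottom it, counts as pressed from 0.0035 m, and comes up by itself
- key_big_top (a point): centre of the big round key's top, 55 mm above the counter when up. The four keys stand 46 mm apart in a row, in an order that varies.
- mat: cork mat, 110 x 110 x 3 mm, lying fixed on the counter between strip and engraver with nothing on it: a free place to set a blank down. Origin: centre of its underside.
- pot: frosted glass pot with a closed hinged lid, 63 mm across, 58 mm tall, standing loose in line with the mat. Origin: centre of the underside.
- tape: translucent tape dispenser, 66 mm (its x) by 32 mm, 57 mm tall, loose, in line with the mat. Origin: centre of the underside.
- clip: lime plastic clip, 44 mm (its x) by 18 mm, 17 mm tall, lying loose on the engraver's deck beyond the cheek on its -y side. Origin: centre of the underside.
There are look-alikes about, which are no part of the job. Leave any orange or pink look-alike of the tag alone.

How it is judged:
By the outcome, as a careful person would: the job done as asked, in the order asked, and still so for the second after the job is handed in, with the robot touching nothing.
It also fails if it takes over 67 s, if anything falls off the work surface, if the arm or the gripper's body presses on something with over 40 N, if the wrist force passes 120 N, or if a joint passes its speed limit or range.

## Working session

There is one attempt and no reset: what is moved stays moved. The work goes in short steps, Python scripts to look and compute and a tool call to move; the robot and the scene stay as the last step left them, time stands still between calls to the robot, and variables do not carry over. Pictures are saved under pics/ and viewed, about 8 in all and at most 12, crops included, and the job is handed in when it is done.

Besides the shell and the picture viewer there is one more tool, called after "Request:" in YAML: its name, and indented under it one key for each argument. apply_moves: Moves the arm, as the interface text tells. Its arguments: {"type":"object","properties":{"series":{"type":"array"},"newtons":{"type":"number"}},"required":["series"]}

```bash
ls; mkdir -p pics
python3 - <<'E'
from rig import robot
import cv2,numpy as np
print(robot.get_obs())
for n in("top","side"):
    im=robot.camera(n); cv2.imwrite(f"pics/{n}0.png",im[:,:,::-1]); p=robot.camera_params(n); print(n,p)
E
```

```text
pics
{'time': 0.0, 'q': array([ 1.07446328e+00,  5.28494724e-01,  1.43387065e+00, -8.62116639e-06,
        1.18141018e+00, -1.78540179e-01]), 'joint_velocities': array([ 0.00069461, -0.00028172,  0.00272206, -0.00022432, -0.00035442,
       -0.00134031]), 'joint_torque': array([-2.95127656e-04, -4.40045857e+01, -1.76592028e+01,  6.33445638e-02,
        5.82713750e-02, -1.56056835e-04]), 'position': array([0.19496244, 0.59309622, 0.24056412]), 'tool_rot': array([ 1.58226923e-01,  9.87402172e-01, -1.03121782e-03, -3.57583938e-04]), 'ft_force': array([-0.05511151,  0.17253982,  0.04102027]), 'moment': array([-0.06439319,  0.02689154, -0.02981999]), 'grip_width': 0.08708006866627593}
top {'mtx': array([[450.27392327,   0.        , 331.20747684],
       [  0.        , 450.27392327, 203.20064649],
       [  0.        ,   0.        ,   1.        ]]), 'origin': array([ 0.42880209, -0.00546085,  1.02880508]), 'rotation': array([ 0.71113036, -0.70001418,  0.04522697, -0.04720464])}
side {'mtx': array([[473.54054979,   0.        , 328.27447745],
       [  0.        , 473.54054979, 205.01951686],
       [  0.        ,   0.        ,   1.        ]]), 'origin': array([ 0.42610476, -0.75187299,  0.70054906]), 'rotation': array([ 0.89882936, -0.09800419,  0.03695664, -0.42559978])}
```

View pics/top0.png

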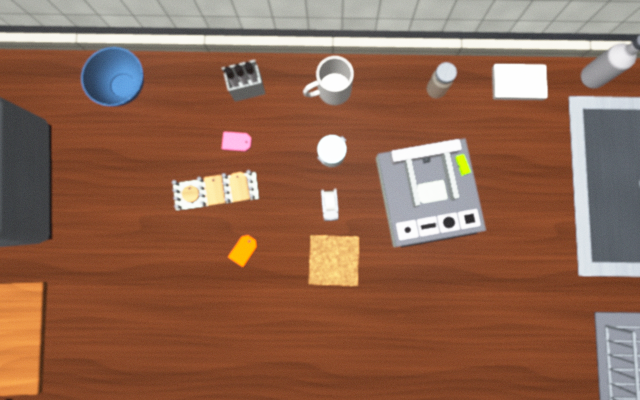

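View pics/side0.png

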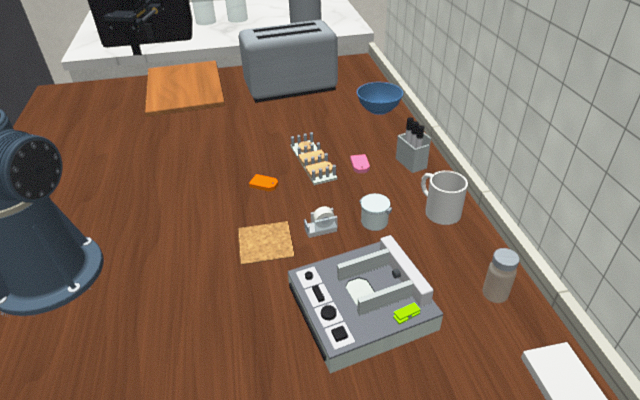

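The top view shows the strip at about (215,190), with the disc in the left bay, the mat at (334,260) and the engraver at about (431,192). Its keys run left to right: small (407,230), bar (428,226), big (449,222), square (469,218). The side view agrees. I'll zoom in next.

```bash
cat > h.py <<'E'
import numpy as np,cv2
from scipy.spatial.transform import Rotation as R
from rig import robot
P={n:robot.camera_params(n) for n in("top","side")}
def ray(n,uv,z):
    p=P[n];d=R.from_quat(p["rotation"]).apply(np.linalg.solve(p["mtx"],[uv[0],uv[1],1.]))
    return p["origin"]+d*(z-p["origin"][2])/d[2]
def proj(n,X):
    p=P[n];c=R.from_quat(p["rotation"]).inv().apply(np.atleast_2d(X)-p["origin"])@p["mtx"].T
    return c[:,:2]/c[:,2:]
def tri(a,b):
    A=[];y=[]
    M=np.zeros((3,3));v=np.zeros(3);L=[]
    for n,uv in(("top",a),("side",b)):
        p=P[n];d=R.from_quat(p["rotation"]).apply(np.linalg.solve(p["mtx"],[uv[0],uv[1],1.]));d/=np.linalg.norm(d)
        Q=np.eye(3)-np.outer(d,d);M+=Q;v+=Q@p["origin"]
    return np.linalg.solve(M,v)
def crop(src,x,y,w,h,k): return cv2.resize(src[y:y+h,x:x+w],None,fx=k,fy=k,interpolation=cv2.INTER_CUBIC)
E
python3 - <<'E'
from h import *
t=cv2.imread("pics/top0.png");s=cv2.imread("pics/side0.png")
a=crop(t,165,160,100,60,8)  # 800x480
cv2.imwrite("pics/c1.png",a)
b=crop(t,370,130,130,120,3);  c=crop(s,280,230,170,135,3)
c2=cv2.copyMakeBorder(b,0,c.shape[0]-b.shape[0],0,0,0); d=np.hstack([c2,c])
cv2.imwrite("pics/c2.png",cv2.resize(d,None,fx=800/d.shape[1],fy=800/d.shape[1]))
for n,uv in(("top",(215,190)),("top",(431,192)),("top",(334,260)),("side",(266,242))): print(uv,ray(n,uv,.01))
E
```

```text
(215, 190) [0.58916058 0.26526642 0.01      ]
(431, 192) [ 0.59223686 -0.22949747  0.01      ]
(334, 260) [ 0.43432117 -0.00984618  0.01      ]
(266, 242) [ 0.43600053 -0.01771905  0.01      ]
```

View pics/c1.png

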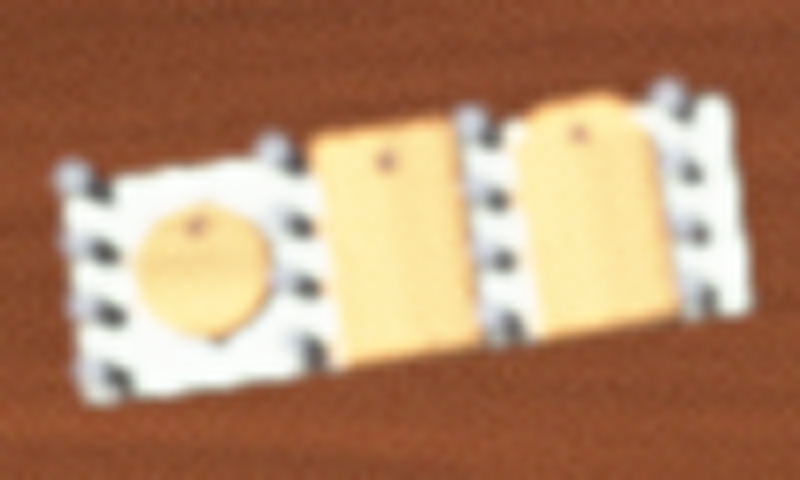

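View pics/c2.png

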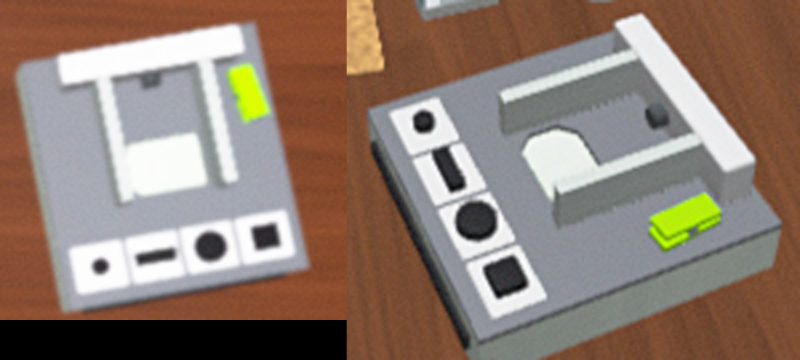

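In the crop, the tag is in the right-hand bay at about (239,187), with its cut corners and dot (237.2,176.6) towards world +x. The nest's cut corners are at the far (+y) end. Next I'll measure both objects.

```bash
cat > meas.py <<'E'
from h import *
from scipy.optimize import least_squares
def blobs(m,lo,hi):
    n,l,st,c=cv2.connectedComponentsWithStats(m.astype(np.uint8));return [(c[i],st[i,4],l==i) for i in range(1,n) if lo<=st[i,4]<=hi]
E
python3 - <<'E'
from meas import *
k={}
for n,(x,y,w,h) in (("top",(385,195,105,55)),("side",(285,260,75,95))):
    im=cv2.imread(f"pics/{n}0.png"); K=6
    c=crop(im,x,y,w,h,K).astype(float); g=c.max(2)
    wh=(c.min(2)>175)
    b=blobs(wh,30*K*K,600*K*K)
    print(n,[(np.round(q[0]/K+[x,y],1),q[1]/36) for q in b])
    out=[]
    hull=np.zeros(g.shape,np.uint8)
    for q in b:
        co,_=cv2.findContours(q[2].astype(np.uint8),cv2.RETR_EXTERNAL,2)
        H=cv2.convexHull(max(co,key=cv2.contourArea));mm=np.zeros(g.shape,np.uint8);cv2.drawContours(mm,[H],-1,1,-1);mm=cv2.erode(mm,np.ones((7,7)))
        for r in blobs((g<110)&(mm>0),5*36,400*36): out.append((r[0]+.5)/K+[x-.5,y-.5]); print("key",np.round(out[-1],2),r[1]/36)
# tag
for n,(x,y,w,h) in (("top",(165,160,100,60)),("side",(285,130,60,60))):
    im=cv2.imread(f"pics/{n}0.png");K=6
    c=crop(im,x,y,w,h,K);hsv=cv2.cvtColor(c,cv2.COLOR_BGR2HSV)
    m=(hsv[...,0]>12)&(hsv[...,0]<30)&(hsv[...,1]>60)&(hsv[...,2]>190)
    for r in blobs(m,30*36,2000*36):
        co,_=cv2.findContours(r[2].astype(np.uint8),cv2.RETR_EXTERNAL,2);co=max(co,key=cv2.contourArea)
        bx=cv2.boxPoints(cv2.minAreaRect(co))/K+[x,y]
        W=np.array([ray(n,u,.02)[:2] for u in bx]);print(n,"wood",np.round(r[0]/K+[x,y],1),r[1]/36,np.round(W,4).tolist(),ray(n,r[0]/K+[x,y],.02).round(4))
E
```

```text
top [(array([428.9, 199.1]), np.float64(274.5))]
side [(array([347.8, 263.4]), np.float64(87.05555555555556)), (array([309. , 277.6]), np.float64(301.69444444444446)), (array([354.4, 290.1]), np.float64(240.75)), (array([318.4, 295.9]), np.float64(283.3888888888889)), (array([328.6, 316.1]), np.float64(250.77777777777777)), (array([339.7, 336.6]), np.float64(326.6388888888889))]
key [308.44 275.25] 50.166666666666664
key [317.95 293.34] 105.75
key [328.11 312.43] 181.0
key [339.13 333.39] 168.36111111111111
top wood [239.4 187. ] 476.69444444444446 [[0.6264, 0.2363], [0.6337, 0.1943], [0.5664, 0.1813], [0.5593, 0.223]] [0.5953 0.2075 0.02  ]
top wood [214.8 189.8] 510.94444444444446 [[0.6175, 0.2925], [0.6245, 0.2489], [0.5571, 0.2362], [0.5502, 0.2795]] [0.588  0.2631 0.02  ]
top wood [190.7 193.9] 213.36111111111111 [[0.5739, 0.3426], [0.6042, 0.3236], [0.5827, 0.2912], [0.5525, 0.3103]] [0.5779 0.3173 0.02  ]
side wood [304.7 145. ] 66.69444444444444 [[0.563, 0.3412], [0.5984, 0.3388], [0.5931, 0.2992], [0.5586, 0.3016]] [0.5778 0.3226 0.02  ]
side wood [311.8 155.3] 162.94444444444446 [[0.5546, 0.2823], [0.6219, 0.2921], [0.6181, 0.2477], [0.5526, 0.2388]] [0.5871 0.2688 0.02  ]
side wood [319.1 166.9] 183.88888888888889 [[0.5623, 0.2254], [0.6323, 0.2387], [0.629, 0.195], [0.5609, 0.1828]] [0.5955 0.2131 0.02  ]
```

Run:
```python
from meas import *
K=6
def cen(n,uv,r,th=110):
    im=cv2.imread(f"pics/{n}0.png");x,y=int(uv[0]-r),int(uv[1]-r);c=crop(im,x,y,2*r,2*r,K).astype(float).max(2)
    w=np.clip((th-c),0,None); b=[q for q in blobs(c<th,4*36,300*36)]
    q=min(b,key=lambda q:np.hypot(*(q[0]-r*K)));return (q[0]+.5)/K+[x-.5,y-.5],q[1]/36
T=[cen("top",u,8 if i!=1 else 8) for i,u in enumerate([(407,230),(428,226),(449,222),(469,218)])]
S=[np.array(u) for u in[(308.44,275.25),(317.95,293.34),(328.11,312.43),(339.13,333.39)]]
print([ (t[0].round(2),t[1]) for t in T])
X=np.array([tri(t[0],s) for t,s in zip(T,S)]);print("tri",X.round(4))
Zt=np.array([ray("top",t[0],.055) for t in T]);Zs=np.array([ray("side",s,.055) for s in S]);print(Zt.round(4),"\n",Zs.round(4))
d=np.array([69,23,-23,-69])/1000
for Z in(X,Zt,Zs):
    m=Z.mean(0);v=((Z-m)*d[:,None]).sum(0)/(d**2).sum();th=np.arctan2(-v[0],v[1])
    nest=m[:2]+.074*np.array([np.cos(th),np.sin(th)]);print(np.degrees(th),np.linalg.norm(v),m,nest)
# nest white contour, top
im=cv2.imread("pics/top0.png");x,y=405,160;c=crop(im,x,y,55,55,8)
m=(c.min(2)>195)
for r in blobs(m,100*64,2000*64):
    co,_=cv2.findContours(r[2].astype(np.uint8),cv2.RETR_EXTERNAL,2);co=max(co,key=cv2.contourArea)
    print("white",(r[0]/8+[x,y]).round(1),r[1]/64,ray("top",r[0]/8+[x,y],.04),np.array([ray("top",u,.04)[:2] for u in cv2.boxPoints(cv2.minAreaRect(co))/8+[x,y]]).round(4).tolist())
cv2.imwrite("pics/c3.png",np.hstack([cv2.cvtColor((m*255).astype(np.uint8),8)[:, :, :3] if 0 else c, np.dstack([m*255]*3).astype(np.uint8)])[:, :800])
```

```text
[(array([407.26, 229.42]), np.float64(18.0)), (array([427.99, 225.67]), np.float64(43.611111111111114)), (array([448.54, 221.99]), np.float64(87.13888888888889)), (array([469.19, 218.28]), np.float64(67.27777777777777))]
tri [[ 0.5021 -0.1676  0.0522]
 [ 0.511  -0.2128  0.0518]
 [ 0.5198 -0.2575  0.0521]
 [ 0.5285 -0.3025  0.0522]]
[[ 0.5022 -0.1672  0.055 ]
 [ 0.5111 -0.2121  0.055 ]
 [ 0.5198 -0.2568  0.055 ]
 [ 0.5286 -0.3017  0.055 ]] 
 [[ 0.5015 -0.1701  0.055 ]
 [ 0.5103 -0.2155  0.055 ]
 [ 0.5191 -0.2598  0.055 ]
 [ 0.5278 -0.3045  0.055 ]]
11.079119539204958 0.9956290075706287 [ 0.51536957 -0.23511463  0.05205394] [ 0.58799041 -0.22089447]
11.069841808117303 0.9928385164525617 [ 0.51541702 -0.23444419  0.055     ] [ 0.58804016 -0.22023578]
11.091787862600171 0.9911084953967978 [ 0.51465476 -0.23747284  0.055     ] [ 0.58727246 -0.22323662]
white [426.7 188.9] 817.9375 [ 0.59429123 -0.21334116  0.04      ] [[0.6591, -0.1677], [0.6757, -0.2414], [0.5713, -0.2609], [0.5551, -0.1881]]
white [452.7 178.9] 211.546875 [ 0.61767001 -0.271655    0.04      ] [[0.6603, -0.2565], [0.6634, -0.2696], [0.576, -0.2865], [0.573, -0.2736]]
```

```bash
cat > go.py <<'E'
import sys
from h import *
def go(x,y,z,a):
    o=robot.get_obs();R0=R.from_quat(o["tool_rot"]);a=np.radians(a)
    yy=np.array([np.cos(a),np.sin(a),0]);zz=np.array([0,0,-1.]);T=R.from_matrix(np.c_[np.cross(yy,zz),yy,zz])
    print("shift cm",(R0.inv().apply(np.array([x,y,z])-o["position"])*100).round(2),"turn",np.degrees((R0.inv()*T).as_rotvec()).round(2),"q6",o["q"][5].round(2),"t",o["time"])
if __name__=="__main__": go(*map(float,sys.argv[1:]))
E
python3 go.py .596 .21 .1 10.8
```

```text
shift cm [-50.07 -23.84  14.1 ] turn [-1.100e-01  4.000e-02  6.099e+01] q6 -0.18 t 0.1
```

Request:
apply_moves:
  series:
    - [-4,-1.9,0.3,0,0,0,1]
    - [-8,-3.8,0.6,0,0,0,1]
    - [-12,-5.7,0.9,0,0,0,1]
    - [-16,-7.6,1.2,0,0,0,1]
    - [-17,-8,1.3,0,0,0,1]

```text
time: 0.52
position: [0.334, 0.4614, 0.2278]
tool_rot: [0.159, 0.987, -0.001, 0.0]
ft_force: [0.2, -0.5, 0.0]
grip_width: 0.087
```

Request:
apply_moves:
  series:
    - [-4,-1.9,0.3,0,0,0,1]
    - [-8,-3.8,0.6,0,0,0,1]
    - [-12,-5.7,0.9,0,0,0,1]
    - [-16,-7.6,1.2,0,0,0,1]
    - [-17,-8,1.3,0,0,0,1]

```text
time: 0.93
position: [0.4713, 0.3322, 0.215]
tool_rot: [0.16, 0.987, -0.001, 0.001]
ft_force: [-0.1, 1.8, 1.2]
grip_width: 0.0872
```

Request:
apply_moves:
  series:
    - [-4,-1.9,1,0,0,7,1]
    - [-8,-3.8,2,0,0,14,1]
    - [-12,-5.7,3,0,0,21,1]
    - [-16,-7.8,4,0,0,28,1]
    - [-16,-7.8,5,0,0,35,1]

```text
time: 1.35
position: [0.6009, 0.2072, 0.1657]
tool_rot: [0.452, 0.892, 0.001, 0.003]
ft_force: [0.8, 0.6, 0.6]
grip_width: 0.0872
```

```bash
python3 go.py .596 .21 .1 10.8
```

```text
shift cm [ 0.54 -0.26  6.56] turn [ 0.27  0.18 25.44] q6 -0.47 t 1.35
```

Request:
apply_moves:
  series:
    - [0.5,-0.3,2,0,0,7,1]
    - [0.5,-0.3,4,0,0,14,1]
    - [0.5,-0.3,5,0,0,20,1]
    - [0.5,-0.3,5.5,0.2,0.2,25.4,1]
    - [0.5,-0.3,5.5,0.2,0.2,25.4,1]

```text
time: 1.77
position: [0.5892, 0.2131, 0.1084]
tool_rot: [0.634, 0.773, -0.002, -0.004]
ft_force: [0.8, -0.0, 1.0]
grip_width: 0.0869
```

Run:
```python
from go import *
o=robot.get_obs();print(o["q"].round(3),o["position"],o["ft_force"])
go(.596,.21,.026,10.8)
t=robot.camera("top")[:,:,::-1];s=robot.camera("side")[:,:,::-1]
a=crop(t,180,130,100,100,4);b=crop(s,270,70,100,130,4)
cv2.imwrite("pics/t1.png",t);cv2.imwrite("pics/s1.png",s)
cv2.imwrite("pics/c4.png",np.hstack([cv2.copyMakeBorder(a,0,120,0,0,0),b]))
```

```text
[ 0.168  0.699  1.528  0.003  0.923 -0.031] [0.58919986 0.21311511 0.10836305] [ 0.8317153  -0.04435354  1.02022007]
shift cm [-0.46  0.68  8.23] turn [-0.49 -0.16  0.48] q6 -0.03 t 1.7667
```

View pics/c4.png

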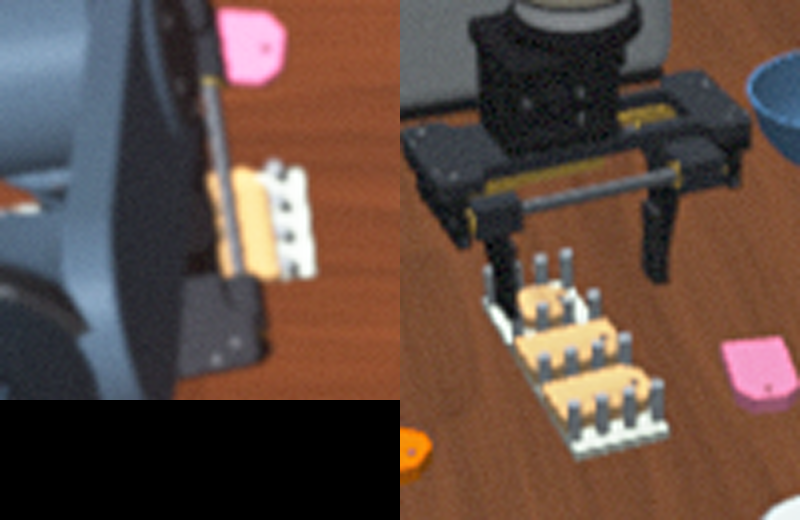

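The side crop shows the gripper above the strip. The left fingertip is at about (297.5,149.5) and the right at (333.8,140). I'll check these against the kinematics.

Run:
```python
from go import *
o=robot.get_obs();y=R.from_quat(o["tool_rot"]).apply([0,1,0]);z=R.from_quat(o["tool_rot"]).apply([0,0,1])
for s in(-1,1): print(proj("side",o["position"]+.019*z+s*.051*y))
print(np.degrees(np.arctan2(y[1],y[0])))
for X in [(.5965,.208,.02),(.5965,.211,.02)]: print(proj("side",X),proj("top",X))
```

```text
[[296.21419011 147.54239452]]
[[335.29070438 138.16015696]]
11.530542780255347
[[319.84840751 167.95738342]] [[239.20692548 186.49527051]]
[[319.61612    167.28833222]] [[237.88751613 186.47498322]]
```

```bash
python3 go.py .5965 .209 .026 10.8
```

```text
shift cm [-0.59  0.56  8.41] turn [-0.28 -0.15  0.73] q6 -0.03 t 1.8667
```

Request:
apply_moves:
  series:
    - [-0.6,0.5,1.5,-0.2,0,0.7,1]
    - [-0.6,0.5,3.5,-0.2,0,0.7,1]
    - [-0.6,0.5,5,-0.2,0,0.7,1]
    - [-0.6,0.5,5.5,-0.2,0,0.7,1]
    - [-0.6,0.5,5.5,-0.2,0,0.7,1]

```text
time: 2.28
position: [0.5955, 0.2088, 0.0547]
tool_rot: [0.638, 0.77, -0.0, -0.002]
ft_force: [-0.7, 1.3, 0.6]
grip_width: 0.0869
```

```bash
python3 go.py .5965 .209 .026 10.8
```

```text
shift cm [-0.    0.11  2.87] turn [-0.16 -0.15 -0.03] q6 -0.03 t 2.2833
```

Now descend and close gently.

Request:
apply_moves:
  series:
    - [0,0.1,1,0,0,0,1]
    - [0,0.1,2,0,0,0,1]
    - [0,0.1,2.8,0,0,0,1]
    - [0,0.1,2.8,0,0,0,1]
    - [0,0.1,2.8,0,0,0,0.85]
  newtons: 12

```text
time: 2.7
position: [0.5967, 0.209, 0.0269]
tool_rot: [0.638, 0.77, 0.0, -0.002]
ft_force: [0.5, 0.1, -1.0]
grip_width: 0.0847
```

Request:
apply_moves:
  series:
    - [0,0,0,0,0,0,0.7]
    - [0,0,0,0,0,0,0.6]
    - [0,0,0,0,0,0,0.6]
    - [0,0,0,0,0,0,0.6]
    - [0,0,0,0,0,0,0.6]

```text
time: 3.12
position: [0.5976, 0.2091, 0.028]
tool_rot: [0.638, 0.77, 0.001, -0.001]
ft_force: [-0.6, 0.4, 1.7]
grip_width: 0.0639
```

```bash
python3 go.py .5965 .209 .026 10.8
```

```text
shift cm [ 0.01 -0.11  0.2 ] turn [ 0.01 -0.15 -0.11] q6 -0.03 t 3.1167
```

Request:
apply_moves:
  series:
    - [0,0,-1,0,0,0,0.6]
    - [0,0,-3,0,0,0,0.6]
    - [0,0,-6,0,0,0,0.6]
    - [0,0,-8,0,0,0,0.6]
    - [0,0,-8,0,0,0,0.6]

```text
time: 3.53
position: [0.6006, 0.2095, 0.1129]
tool_rot: [0.638, 0.77, 0.004, 0.002]
ft_force: [0.5, -0.9, -0.3]
grip_width: 0.0637
```

```bash
python3 go.py .435 -.012 .1 101.1
python3 - <<'E'
from go import *
s=robot.camera("side")[:,:,::-1]; cv2.imwrite("pics/s2.png",s)
im=cv2.imread("pics/top0.png");hsv=cv2.cvtColor(im,cv2.COLOR_BGR2HSV)[220:300,300:370]
from meas import blobs
for r in blobs((hsv[...,2]>150)&(hsv[...,0]>12),500,5000): print(r[0]+[300,220],r[1],ray("top",r[0]+[300,220],.003))
hsv=cv2.cvtColor(s.astype(np.uint8),cv2.COLOR_BGR2HSV)
for r in blobs((hsv[...,0]>12)&(hsv[...,0]<30)&(hsv[...,1]>60)&(hsv[...,2]>190),30,900): print("wood",r[0],r[1])
E
```

```text
shift cm [-18.69 -20.39   1.06] turn [  0.51   0.3  -90.4 ] q6 -0.03 t 3.5333
[333.69784736 260.16594912] 2555 [ 0.43397617 -0.00919909  0.003     ]
wood [319.66359447 137.7281106 ] 217
wood [301.23333333 145.36666667] 30
wood [311.3030303  154.92121212] 165
wood [263.28838951 180.79400749] 267
```

Request:
apply_moves:
  series:
    - [-2.5,-2.7,0,0,0,-7,0.6]
    - [-5.3,-5.7,0,0,0,-14,0.6]
    - [-8,-8.7,0,0,0,-21,0.6]
    - [-10.7,-11.7,0,0,0,-28,0.6]
    - [-13.4,-14.6,0,0,0,-35,0.6]

```text
time: 4.0
position: [0.4777, 0.0512, 0.1067]
tool_rot: [0.378, 0.926, 0.0, -0.002]
ft_force: [0.7, -0.4, 0.1]
grip_width: 0.0638
```

```bash
python3 go.py .434 -.01 .1 101.1
```

```text
shift cm [-1.16 -7.43  0.67] turn [  0.08  -0.26 -55.47] q6 -0.93 t 4.0
```

Request:
apply_moves:
  series:
    - [-0.3,-2,1,0,0,-7,0.6]
    - [-0.6,-4,2,0,0,-14,0.6]
    - [-1,-6,3,0,0,-21,0.6]
    - [-1.2,-7.2,4,0,0,-28,0.6]
    - [-1.2,-7.4,4,0,0,-35,0.6]

```text
time: 4.42
position: [0.4335, -0.0098, 0.0654]
tool_rot: [0.083, 0.997, 0.002, -0.004]
ft_force: [0.2, -0.0, -0.0]
grip_width: 0.0642
```

Request:
apply_moves:
  series:
    - [0,0,0,0,0,-7,0.6]
    - [0,0,0,0,0,-14,0.6]
    - [0,0,0,0,0,-20,0.6]
    - [0,0,0,0,0,-20.5,0.6]
    - [0,0,0,0,0,-20.5,0.6]

```text
time: 4.83
position: [0.4362, -0.0088, 0.0668]
tool_rot: [-0.092, 0.996, 0.001, -0.001]
ft_force: [0.8, -0.3, -0.0]
grip_width: 0.0638
```

```bash
python3 go.py .434 -.01 .024 101.1
```

```text
shift cm [ 0.23 -0.1   4.28] turn [ 0.18 -0.11 -0.5 ] q6 -2.04 t 4.8333
```

Request:
apply_moves:
  series:
    - [0.2,-0.1,1.2,0,0,-0.5,0.6]
    - [0.2,-0.1,2.4,0,0,-0.5,0.6]
    - [0.2,-0.1,3.2,0,0,-0.5,0.6]
    - [0.2,-0.1,3.6,0,0,-0.5,0.6]
    - [0.2,-0.1,3.7,0,0,-0.5,0.6]

```text
time: 5.25
position: [0.4344, -0.0099, 0.0294]
tool_rot: [-0.097, 0.995, 0.002, -0.001]
ft_force: [-1.1, 0.1, 0.2]
grip_width: 0.0636
```

Request:
apply_moves:
  series:
    - [0,0,0.1,0,0,0,0.6]
    - [0,0,0.1,0,0,0,0.6]
    - [0,0,0.2,0,0,0,0.6]
    - [0,0,0.2,0,0,0,0.6]
    - [0,0,0.2,0,0,0,0.6]

```text
time: 5.67
position: [0.435, -0.0101, 0.0284]
tool_rot: [-0.098, 0.995, 0.001, -0.0]
ft_force: [0.1, -0.0, -0.8]
grip_width: 0.0639
```

Request:
apply_moves:
  series:
    - [0,0,0.1,0,0,0,0.6]
    - [0,0,0.1,0,0,0,0.6]
    - [0,0,0.2,0,0,0,0.6]
    - [0,0,0.2,0,0,0,0.6]
    - [0,0,0.2,0,0,0,0.6]

```text
time: 6.08
position: [0.4348, -0.0101, 0.0261]
tool_rot: [-0.098, 0.995, 0.001, -0.001]
ft_force: [0.6, -0.9, -0.5]
grip_width: 0.064
```

Request:
apply_moves:
  series:
    - [0,0,0.1,0,0,0,0.6]
    - [0,0,0.1,0,0,0,0.6]
    - [0,0,0.1,0,0,0,0.6]
    - [0,0,0.15,0,0,0,0.6]
    - [0,0,0.15,0,0,0,0.6]

```text
time: 6.5
position: [0.4348, -0.0101, 0.0246]
tool_rot: [-0.098, 0.995, 0.001, -0.0]
ft_force: [0.5, -0.1, -0.8]
grip_width: 0.0637
```

Request:
apply_moves:
  series:
    - [0,0,0.05,0,0,0,0.6]
    - [0,0,0.1,0,0,0,0.6]
    - [0,0,0.1,0,0,0,0.6]
    - [0,0,0.1,0,0,0,0.6]

```text
time: 6.83
position: [0.4349, -0.0101, 0.0236]
tool_rot: [-0.098, 0.995, 0.001, -0.0]
ft_force: [-0.3, 0.3, -0.2]
grip_width: 0.0641
```

Run:
```python
from go import *
o=robot.get_obs();print(o["position"],o["ft_force"],o["joint_torque"],o["time"])
s=robot.camera("side")[:,:,::-1];t=robot.camera("top")[:,:,::-1]
print(robot.get_obs()["ft_force"],robot.get_obs()["position"])
cv2.imwrite("pics/s3.png",s);cv2.imwrite("pics/t3.png",t)
cv2.imwrite("pics/c5.png",np.hstack([crop(s,220,180,100,100,4),crop(t,284,210,100,100,4)]))
```

```text
[ 0.4348507  -0.01011271  0.02361196] [-0.28647604  0.33360513 -0.15785167] [-1.76825961e-03 -3.63336325e+01 -1.82427496e+00 -2.18735472e-02
  5.67555882e-02  2.11132883e-04] 6.8333
[-0.37751318 -0.38154918  0.12892993] [ 0.43486831 -0.01010515  0.02365311]
```

View pics/c5.png

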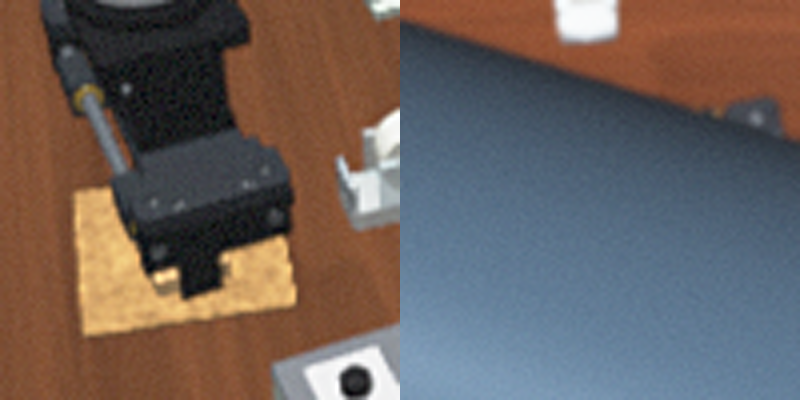

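The view shows the tag held just above the mat's cork. I'll keep feeling down in small steps.

Request:
apply_moves:
  series:
    - [0,0,0.05,0,0,0,0.6]
    - [0,0,0.05,0,0,0,0.6]
    - [0,0,0.05,0,0,0,0.6]

```text
time: 7.18
position: [0.4348, -0.0101, 0.0231]
tool_rot: [-0.098, 0.995, 0.001, -0.001]
ft_force: [-0.6, -0.7, -0.7]
grip_width: 0.0639
```

Request:
apply_moves:
  series:
    - [0,0,0.05,0,0,0,0.6]
    - [0,0,0.05,0,0,0,0.6]
    - [0,0,0.05,0,0,0,0.6]

```text
time: 7.43
position: [0.4349, -0.0101, 0.0229]
tool_rot: [-0.098, 0.995, 0.001, -0.0]
ft_force: [-0.1, 0.2, 4.1]
grip_width: 0.0636
```

Request:
apply_moves:
  series:
    - [0,0,0.05,0,0,0,0.6]
    - [0,0,0.05,0,0,0,0.6]
    - [0,0,0.05,0,0,0,0.6]

```text
time: 7.68
position: [0.4349, -0.0101, 0.0228]
tool_rot: [-0.098, 0.995, 0.001, -0.0]
ft_force: [-1.3, 1.0, 9.6]
grip_width: 0.0636
```

Request:
apply_moves:
  series:
    - [0,0,-0.08,0,0,0,0.6]
    - [0,0,-0.08,0,0,0,0.75]
    - [0,0,-0.08,0,0,0,0.95]
    - [0,0,-0.08,0,0,0,1]
    - [0,0,-0.08,0,0,0,1]

```text
time: 8.1
position: [0.4348, -0.0101, 0.0228]
tool_rot: [-0.098, 0.995, 0.001, -0.001]
ft_force: [-0.0, -0.6, -0.4]
grip_width: 0.078
```

Request:
apply_moves:
  series:
    - [0,0,-1,0,0,0,1]
    - [0,0,-3,0,0,0,1]
    - [0,0,-6,0,0,7,1]
    - [0,0,-9,0,0,14,1]
    - [0,0,-10,0,0,21,1]

```text
time: 8.52
position: [0.4362, -0.0106, 0.1257]
tool_rot: [0.088, 0.996, 0.001, 0.002]
ft_force: [0.2, 0.1, 0.1]
grip_width: 0.0868
```

Request:
apply_moves:
  series:
    - [0,0,0,0,0,7,0.8]
    - [0,0,0,0,0,14,0.8]
    - [0,0,0,0,0,21,0.8]
    - [0,0,0,0,0,28,0.8]
    - [0,0,0,0,0,35,0.8]

```text
time: 8.93
position: [0.4348, -0.0103, 0.1229]
tool_rot: [0.384, 0.924, 0.001, -0.001]
ft_force: [0.5, -0.2, -0.2]
grip_width: 0.0706
```

Request:
apply_moves:
  series:
    - [0,0,0,0,0,7,0.8]
    - [0,0,0,0,0,14,0.8]
    - [0,0,0,0,0,21,0.8]
    - [0,0,0,0,0,28,0.8]
    - [0,0,0,0,0,34,0.8]

```text
time: 9.35
position: [0.4347, -0.0103, 0.1228]
tool_rot: [0.637, 0.771, 0.0, -0.001]
ft_force: [1.1, 1.3, 0.0]
grip_width: 0.0698
```

Run:
```python
from go import *
s=robot.camera("side")[:,:,::-1]
cv2.imwrite("pics/s4.png",s)
cv2.imwrite("pics/c6.png",crop(s,210,120,120,150,4))
print(robot.get_obs()["position"]);go(.4349,-.0101,.031,11.1)
```

```text
[ 0.43475798 -0.01023751  0.12278385]
shift cm [-0.02  0.03  9.18] turn [-0.06 -0.17 -0.36] q6 -0.47 t 9.4
```

View pics/c6.png

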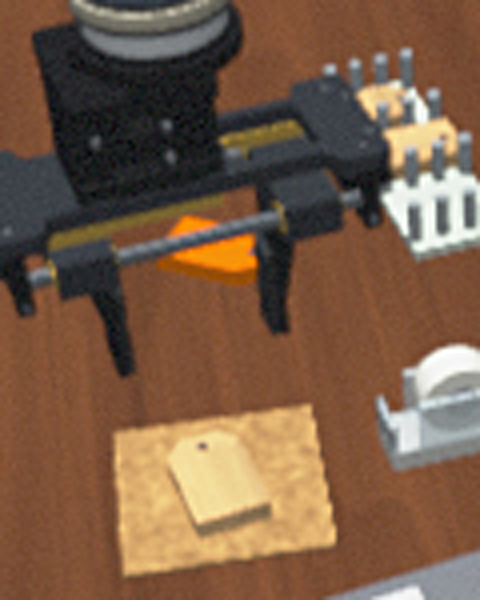

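The crop shows the tag lying flat on the mat, with its dot end facing away (+y) and the jaws straddling its long sides. Next is the regrasp.

Request:
apply_moves:
  series:
    - [0,0,3,0,0,-0.4,0.8]
    - [0,0,6,0,0,-0.4,0.8]
    - [0,0,8.5,0,0,-0.4,0.8]
    - [0,0,9.3,0,0,-0.4,0.8]
    - [0,0,9.3,0,0,-0.4,0.8]

```text
time: 9.82
position: [0.4336, -0.0098, 0.0283]
tool_rot: [0.631, 0.776, -0.0, -0.003]
ft_force: [0.0, 0.3, 1.2]
grip_width: 0.07
```

```bash
python3 go.py .4349 -.0101 .029 11.1
```

```text
shift cm [-0.05  0.12 -0.07] turn [-0.28 -0.27  0.61] q6 -0.49 t 9.8167
```

Request:
apply_moves:
  series:
    - [0,0,0,0,0,0,0.8]
    - [0,0,0,0,0,0,0.8]
    - [0,0,0,0,0,0,0.7]
  newtons: 15

```text
time: 10.07
position: [0.4356, -0.0103, 0.0311]
tool_rot: [0.632, 0.775, 0.001, -0.0]
ft_force: [0.5, 0.2, 0.6]
grip_width: 0.0672
```

```bash
python3 go.py .4349 -.0101 .029 11.1
```

```text
shift cm [ 0.03 -0.07  0.21] turn [ 0.09 -0.08  0.56] q6 -0.49 t 10.0667
```

Request:
apply_moves:
  series:
    - [0,-0.05,0.2,0,0,0.4,0.7]
    - [0,-0.05,0.2,0,0,0.4,0.6]
    - [0,-0.05,0.2,0,0,0.4,0.45]
    - [0,-0.05,0.2,0,0,0.4,0.35]
    - [0,-0.05,0.2,0,0,0.4,0.35]

```text
time: 10.48
position: [0.4345, -0.0102, 0.0281]
tool_rot: [0.634, 0.773, 0.001, -0.001]
ft_force: [0.1, -0.7, -0.1]
grip_width: 0.0417
```

Request:
apply_moves:
  series:
    - [0,0,0,0,0,0,0.35]
    - [0,0,0,0,0,0,0.35]
    - [0,0,0,0,0,0,0.35]

```text
time: 10.73
position: [0.4344, -0.0102, 0.0281]
tool_rot: [0.634, 0.773, 0.001, -0.001]
ft_force: [-0.3, 0.6, 2.7]
grip_width: 0.0395
```

```bash
python3 go.py .588 -.221 .13 11.1
```

```text
shift cm [-23.64  10.95 -10.26] turn [-0.03 -0.14  0.14] q6 -0.48 t 10.7333
```

Request:
apply_moves:
  series:
    - [0,0,-1.5,0,0,0,0.35]
    - [0,0,-4,0,0,0,0.35]
    - [0,0,-7.5,0,0,0,0.35]
    - [0,0,-10,0,0,0,0.35]
    - [0,0,-10.3,0,0,0,0.35]

```text
time: 11.15
position: [0.4365, -0.0109, 0.1343]
tool_rot: [0.634, 0.773, 0.002, 0.002]
ft_force: [-0.9, -0.1, -1.0]
grip_width: 0.0399
```

Request:
apply_moves:
  series:
    - [-3.6,1.7,0,0,0,0,0.35]
    - [-7.2,3.4,0,0,0,0,0.35]
    - [-10.8,5.1,0,0,0,0,0.35]
    - [-14.4,6.8,0,0,0,0,0.35]
    - [-18,8.5,0,0,0,0,0.35]

```text
time: 11.57
position: [0.5533, -0.1717, 0.1294]
tool_rot: [0.635, 0.773, 0.0, -0.002]
ft_force: [1.8, 0.2, -0.6]
grip_width: 0.0395
```

Request:
apply_moves:
  series:
    - [-3,1.2,0,0,0,0,0.35]
    - [-5,2.2,0,0,0,0,0.35]
    - [-5.6,2.5,0,0,0,0,0.35]
    - [-5.6,2.5,0,0,0,0,0.35]
    - [-5.6,2.5,0,0,0,0,0.35]

```text
time: 11.98
position: [0.5868, -0.2192, 0.1289]
tool_rot: [0.635, 0.773, 0.0, -0.003]
ft_force: [-0.8, 0.7, -1.1]
grip_width: 0.0397
```

```bash
python3 go.py .588 -.221 .085 11.1
python3 - <<'E'
from go import *
s=robot.camera("side")[:,:,::-1];t=robot.camera("top")[:,:,::-1]
cv2.imwrite("pics/s5.png",s);cv2.imwrite("pics/t5.png",t)
a=crop(s,290,190,150,150,4);cv2.imwrite("pics/c7.png",a)
E
```

```text
shift cm [-0.23  0.1   4.39] turn [-0.2  -0.32  0.13] q6 -0.73 t 11.9833
```

View pics/c7.png

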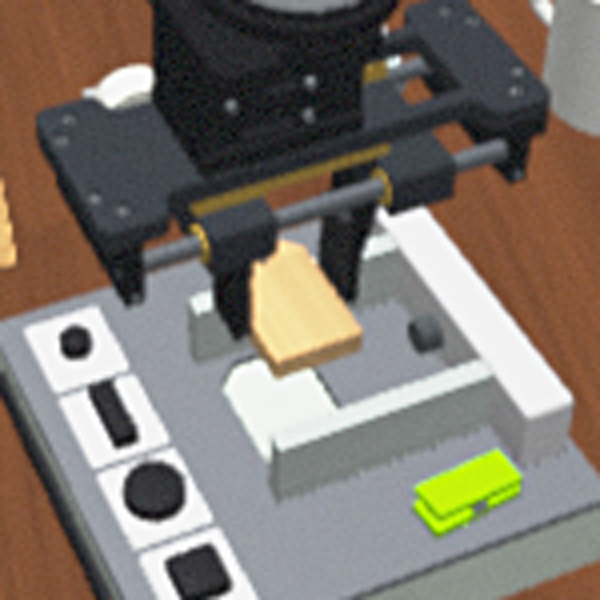

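The crop shows the tag held over the nest. The square end's top corners are at about (358.8,280) and (380.5,273.8). I'll check for tilt and for offset from the nest.

Run:
```python
from go import *
o=robot.get_obs();p=o["position"];a=np.radians(11.1);ex=np.array([np.cos(a),np.sin(a),0]);ey=np.array([-np.sin(a),np.cos(a),0])
print(p)
def P3(c,y,x,z): return c+np.array([0,0,z])+ex*x+ey*y
for nm,y,x in(("SE left",-.032,-.02),("SE right",-.032,.02),("nose shoulderL",.022,-.02),("nose L",.032,-.01),("nose R",.032,.01)):
    print(nm,"top",proj("side",P3(p,y,x,-.0131)).round(1),"bot",proj("side",P3(p,y,x,-.0251)).round(1))
for n,c in(("A",[.588,-.2209,0]),("top",[.588,-.2202,0]),("side",[.5873,-.2232,0])):
  c=np.array(c)
  print(n,[proj("side",P3(c,y,x,.045)).round(1).tolist() for y,x in((.0235,-.0215),(.0335,-.0115),(.0335,.0115),(.0235,.0215),(-.0335,-.0215),(-.0335,.0215))])
  # cheeks' near end tops: x=-27,y=±37..47
  print("cheek",[proj("side",P3(c,y,-.027,z)).round(1).tolist() for y in(.037,.047,-.037,-.047) for z in (.081,.045)])
```

```text
[ 0.58667022 -0.21842377  0.12950871]
SE left top [[359.2 279.8]] bot [[359.  284.7]]
SE right top [[381.  272.4]] bot [[380.6 277.3]]
nose shoulderL top [[345.4 258. ]] bot [[345.3 262.8]]
nose L top [[348.2 252.4]] bot [[348.1 257.3]]
nose R top [[358.6 249.1]] bot [[358.4 254. ]]
A [[[345.1, 286.3]], [[347.8, 280.7]], [[359.1, 276.9]], [[366.4, 279.0]], [[358.9, 309.6]], [[381.1, 301.6]]]
cheek [[[339.2, 268.4]], [[339.2, 282.0]], [[336.9, 264.6]], [[337.0, 278.2]], [[357.4, 298.5]], [[356.9, 312.2]], [[360.0, 302.9]], [[359.5, 316.5]]]
top [[[345.0, 286.0]], [[347.7, 280.4]], [[359.0, 276.6]], [[366.3, 278.7]], [[358.8, 309.3]], [[381.0, 301.2]]]
cheek [[[339.1, 268.1]], [[339.1, 281.7]], [[336.8, 264.4]], [[336.9, 277.9]], [[357.3, 298.2]], [[356.8, 311.8]], [[359.9, 302.6]], [[359.4, 316.2]]]
side [[[345.0, 287.3]], [[347.7, 281.7]], [[359.1, 277.9]], [[366.4, 280.0]], [[358.9, 310.7]], [[381.1, 302.6]]]
cheek [[[339.1, 269.4]], [[339.1, 283.0]], [[336.8, 265.6]], [[336.9, 279.2]], [[357.3, 299.7]], [[356.9, 313.3]], [[360.0, 304.1]], [[359.4, 317.7]]]
```

Run:
```python
from go import *
a=np.radians(11.08);ex=np.array([np.cos(a),np.sin(a),0]);ey=np.array([-np.sin(a),np.cos(a),0])
c=np.array([.588,-.2209,0])
out=[]
for n,(x,y,w,h),K in(("side",(300,255,55+30,75),8),("top",(395,150,70,85),7)):
    im=crop(cv2.imread(f"pics/{n}0.png"),x,y,w,h,K)
    def dr(pts,col,z):
        q=np.array([proj(n,c+ex*p[0]/1e3+ey*p[1]/1e3+[0,0,z])[0] for p in pts]);q=((q-[x,y]+.5)*K-.5).round().astype(np.int32)
        cv2.polylines(im,[q],True,col,1)
    dr([(-21.5,-33.5),(21.5,-33.5),(21.5,23.5),(11.5,33.5),(-11.5,33.5),(-21.5,23.5)],(0,0,255),.045)
    dr([(-21.5,-33.5),(21.5,-33.5),(21.5,23.5),(11.5,33.5),(-11.5,33.5),(-21.5,23.5)],(255,0,0),.040)
    for s in(1,-1): dr([(-27,37*s),(74,37*s),(74,47*s),(-27,47*s)],(0,200,0),.081)
    for i in range(4):
        r=[8,17,14,11][i]; dr([(-74+([8,6,14,11][i])*u,69-46*i+r*v) for u,v in((1,0),(0,1),(-1,0),(0,-1))],(0,255,255),.055)
    out.append(im)
h=max(o.shape[0] for o in out);o=np.hstack([cv2.copyMakeBorder(q,0,h-q.shape[0],0,0,0) for q in out]);k=800/o.shape[1];print(o.shape)
cv2.imwrite("pics/c8.png",cv2.resize(o,None,fx=min(k,1),fy=min(k,1),interpolation=cv2.INTER_AREA))
```

```text
(600, 1170, 3)
```

View pics/c8.png

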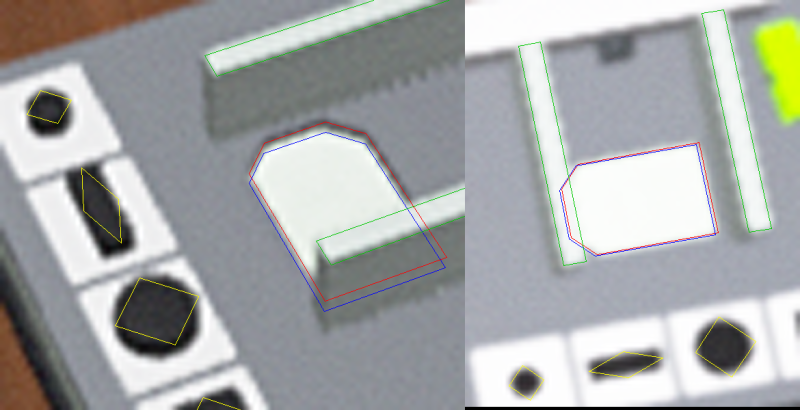

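The overlay agrees in both views. The nest is at (0.588, -0.221) with yaw 11.1°. I'll descend to just above the deck.

Request:
apply_moves:
  series:
    - [-0.3,0.1,1.2,0,0,0,0.35]
    - [-0.3,0.1,2.4,0,0,0,0.35]
    - [-0.3,0.1,3.6,0,0,0,0.35]
    - [-0.3,0.1,4.8,0,0,0,0.35]
    - [-0.3,0.1,5.2,0,0,0,0.35]

```text
time: 12.5
position: [0.5882, -0.2219, 0.0752]
tool_rot: [0.634, 0.773, 0.0, -0.004]
ft_force: [-0.7, -0.2, 0.0]
grip_width: 0.0398
```

Request:
apply_moves:
  series:
    - [0,0,0,0,0,0,0.35]
    - [0,0,0,0,0,0,0.35]
    - [0,0,0,0,0,0,0.35]

```text
time: 12.75
position: [0.5902, -0.2233, 0.0785]
tool_rot: [0.634, 0.773, 0.001, -0.001]
ft_force: [-0.4, 0.2, 0.7]
grip_width: 0.0393
```

```bash
python3 go.py .588 -.2213 .0655 11.1; python3 -c "
from go import *
print(robot.get_obs()['position'])"
```

```text
shift cm [ 0.24 -0.18  1.3 ] turn [-0.   -0.12  0.14] q6 -0.74 t 12.75
[ 0.59024404 -0.22334876  0.07850513]
```

Request:
apply_moves:
  series:
    - [0.24,-0.18,0.2,0,0,0.1,0.35]
    - [0.24,-0.18,0.4,0,0,0.1,0.35]
    - [0.24,-0.18,0.4,0,0,0.1,0.35]
    - [0.24,-0.18,0.4,0,0,0.1,0.35]

```text
time: 13.08
position: [0.5876, -0.2211, 0.0744]
tool_rot: [0.635, 0.772, 0.001, -0.001]
ft_force: [0.7, -1.1, 0.4]
grip_width: 0.0398
```

```bash
python3 go.py .588 -.2213 .0655 11.1
python3 - <<'E'
from go import *
s=robot.camera("side")[:,:,::-1];cv2.imwrite("pics/s6.png",s)
cv2.imwrite("pics/c9.png",crop(s,320,230,75,95,6))
print(robot.get_obs()["position"])
E
```

```text
shift cm [-0.03  0.04  0.89] turn [-0.03 -0.14  0.04] q6 -0.73 t 13.0833
[ 0.58772719 -0.22116969  0.07448121]
```

View pics/c9.png

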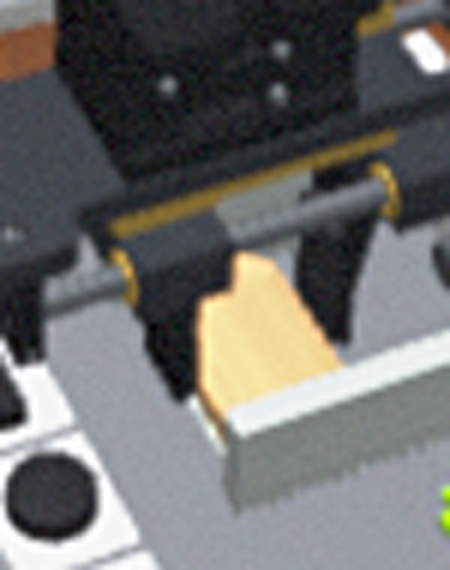

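The tag hovers squarely over the nest. I'll feel down in small steps, watching the force.

Request:
apply_moves:
  series:
    - [0,0,0.1,0,0,0,0.35]
    - [0,0,0.2,0,0,0,0.35]
    - [0,0,0.3,0,0,0,0.35]
    - [0,0,0.4,0,0,0,0.35]
    - [0,0,0.4,0,0,0,0.35]

```text
time: 13.55
position: [0.5876, -0.2211, 0.0701]
tool_rot: [0.635, 0.772, 0.001, -0.001]
ft_force: [0.6, -0.4, -0.5]
grip_width: 0.0399
```

Request:
apply_moves:
  series:
    - [0,0,0.05,0,0,0,0.35]
    - [0,0,0.1,0,0,0,0.35]
    - [0,0,0.1,0,0,0,0.35]
    - [0,0,0.1,0,0,0,0.35]

```text
time: 13.88
position: [0.5878, -0.2211, 0.0692]
tool_rot: [0.635, 0.772, 0.001, -0.001]
ft_force: [0.4, -0.1, -1.3]
grip_width: 0.0398
```

Request:
apply_moves:
  series:
    - [0,0,0.05,0,0,0,0.35]
    - [0,0,0.1,0,0,0,0.35]
    - [0,0,0.1,0,0,0,0.35]
    - [0,0,0.1,0,0,0,0.35]

```text
time: 14.22
position: [0.5878, -0.2211, 0.0682]
tool_rot: [0.635, 0.772, 0.001, -0.001]
ft_force: [1.1, 0.6, -1.0]
grip_width: 0.0396
```

Request:
apply_moves:
  series:
    - [0,0,0.05,0,0,0,0.35]
    - [0,0,0.1,0,0,0,0.35]
    - [0,0,0.15,0,0,0,0.35]
    - [0,0,0.15,0,0,0,0.35]

```text
time: 14.55
position: [0.5878, -0.2211, 0.0667]
tool_rot: [0.635, 0.772, 0.001, -0.001]
ft_force: [1.1, -0.1, 0.8]
grip_width: 0.0397
```

Request:
apply_moves:
  series:
    - [0,0,0.05,0,0,0,0.35]
    - [0,0,0.1,0,0,0,0.35]
    - [0,0,0.1,0,0,0,0.35]
    - [0,0,0.1,0,0,0,0.35]

```text
time: 14.88
position: [0.5878, -0.2211, 0.0657]
tool_rot: [0.635, 0.772, 0.001, -0.001]
ft_force: [0.5, 0.3, -0.6]
grip_width: 0.0398
```

Request:
apply_moves:
  series:
    - [0,0,0.03,0,0,0,0.35]
    - [0,0,0.06,0,0,0,0.35]
    - [0,0,0.06,0,0,0,0.35]

```text
time: 15.13
position: [0.5878, -0.2211, 0.0652]
tool_rot: [0.635, 0.772, 0.001, -0.001]
ft_force: [1.2, -0.1, -0.3]
grip_width: 0.0395
```

Request:
apply_moves:
  series:
    - [0,0,0.03,0,0,0,0.35]
    - [0,0,0.05,0,0,0,0.35]
    - [0,0,0.05,0,0,0,0.35]

```text
time: 15.38
position: [0.5878, -0.2211, 0.0651]
tool_rot: [0.635, 0.772, 0.001, -0.001]
ft_force: [0.7, 0.5, 4.3]
grip_width: 0.0399
```

Request:
apply_moves:
  series:
    - [0,0,0.03,0,0,0,0.35]
    - [0,0,0.03,0,0,0,0.35]
    - [0,0,0.03,0,0,0,0.35]

```text
time: 15.63
position: [0.5878, -0.2212, 0.0651]
tool_rot: [0.635, 0.772, 0.001, -0.001]
ft_force: [0.5, 0.9, 5.5]
grip_width: 0.0397
```

Contact came at z=0.0651, exactly the predicted floor. Release and lift.

Request:
apply_moves:
  series:
    - [0,0,-0.05,0,0,0,0.4]
    - [0,0,-0.05,0,0,0,0.5]
    - [0,0,-0.05,0,0,0,0.65]
    - [0,0,-0.05,0,0,0,0.65]
    - [0,0,-0.05,0,0,0,0.65]

```text
time: 16.05
position: [0.587, -0.221, 0.0646]
tool_rot: [0.635, 0.772, 0.0, -0.002]
ft_force: [-0.2, -1.0, 1.4]
grip_width: 0.0536
```

Request:
apply_moves:
  series:
    - [0,0,-0.5,0,0,0,0.65]
    - [0,0,-2,0,0,0,0.65]
    - [0,0,-4,0,0,0,0.65]
    - [0,0,-6,0,0,0,0.65]
    - [0,0,-7,0,0,0,0.65]

```text
time: 16.47
position: [0.5889, -0.2218, 0.1372]
tool_rot: [0.635, 0.772, 0.001, 0.001]
ft_force: [0.4, -0.9, -0.3]
grip_width: 0.0562
```

Run:
```python
from go import *
s=robot.camera("side")[:,:,::-1];cv2.imwrite("pics/s7.png",s)
im=crop(s,320,200,90,120,5)
a=np.radians(11.08);ex=np.array([np.cos(a),np.sin(a),0]);ey=np.array([-np.sin(a),np.cos(a),0]);c=np.array([.588,-.2212,0])
cv2.imwrite("pics/c10.png",im)
print(robot.get_obs()["position"])
for nm,i in(("small",0),("bar",1),("big",2),("square",3)):
    k=c-ex*.074+ey*(.069-.046*i);print(nm,k.round(4))
k=c-ex*.074+ey*.069
go(k[0],k[1],.1,11.1)
```

```text
[ 0.58962549 -0.22221357  0.13851641]
small [ 0.5021 -0.1677  0.    ]
bar [ 0.511  -0.2129  0.    ]
big [ 0.5198 -0.258   0.    ]
square [ 0.5286 -0.3031  0.    ]
shift cm [ 7.04 -7.55  3.81] turn [0.23 0.09 0.04] q6 -0.73 t 16.5167
```

View pics/c10.png

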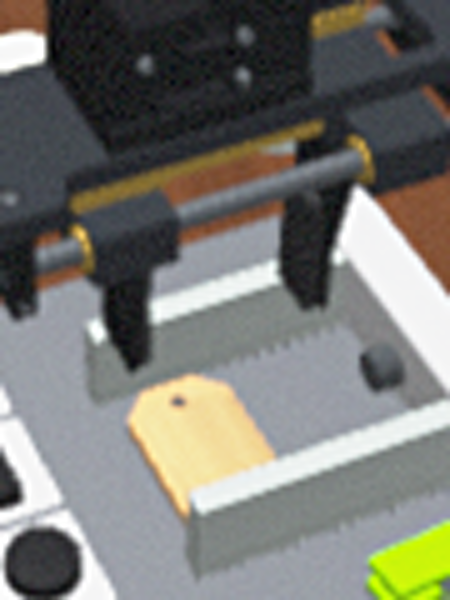

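The tag is seated with its dot end at +y and level inside the outline. Next, the keys, with the gripper shut. Small key first.

Request:
apply_moves:
  series:
    - [2,-2.2,0.3,0,0,0,0.3]
    - [4,-4.3,0.6,0,0,0,0.1]
    - [6,-6.5,1.2,0,0,0,0]
    - [7.1,-7.6,2,0,0,0,0]
    - [7.1,-7.6,3,0,0,0,0]

```text
time: 16.93
position: [0.4951, -0.1631, 0.1044]
tool_rot: [0.635, 0.773, 0.0, -0.004]
ft_force: [-0.9, -0.2, 0.5]
grip_width: 0.0314
```

Request:
apply_moves:
  series:
    - [0,0,0,0,0,0,0]
    - [0,0,0,0,0,0,0]
    - [0,0,0,0,0,0,0]

```text
time: 17.18
position: [0.5012, -0.1675, 0.1051]
tool_rot: [0.635, 0.772, 0.001, 0.0]
ft_force: [0.0, -0.2, -0.1]
grip_width: 0.0114
```

```bash
python3 go.py .5021 -.1677 .078 11.1;python3 go.py .5286 -.3028 .1 11.1
```

```text
shift cm [-0.04  0.08  2.71] turn [ 0.07 -0.05  0.02] q6 -0.73 t 17.1833
shift cm [-13.81   0.07   0.5 ] turn [ 0.07 -0.05  0.02] q6 -0.73 t 17.1833
```

Request:
apply_moves:
  series:
    - [0,0.1,0.8,0,0,0,0]
    - [0,0.1,1.6,0,0,0,0]
    - [0,0.1,2.4,0,0,0,0]
    - [0,0.1,2.7,0,0,0,0]
    - [0,0.1,2.7,0,0,0,0]

```text
time: 17.6
position: [0.4997, -0.1656, 0.0768]
tool_rot: [0.635, 0.772, 0.0, -0.003]
ft_force: [-0.9, -1.0, 0.1]
grip_width: 0.0008
```

Request:
apply_moves:
  series:
    - [0,0,0.2,0,0,0,0]
    - [0,0,0.4,0,0,0,0]
    - [0,0,0.6,0,0,0,0]
    - [0,0,0.7,0,0,0,0]
    - [0,0,0.7,0,0,0,0]

```text
time: 18.02
position: [0.5005, -0.166, 0.0714]
tool_rot: [0.635, 0.772, 0.001, -0.001]
ft_force: [-0.7, 0.9, 3.2]
grip_width: 0.0004
```

Request:
apply_moves:
  series:
    - [0,0,0.1,0,0,0,0]
    - [0,0,0.2,0,0,0,0]
    - [0,0,0.2,0,0,0,0]

```text
time: 18.27
position: [0.5005, -0.166, 0.0694]
tool_rot: [0.635, 0.772, 0.001, -0.001]
ft_force: [-0.8, -0.9, 5.0]
grip_width: 0.0005
```

Request:
apply_moves:
  series:
    - [0,0,0.05,0,0,0,0]
    - [0,0,0.1,0,0,0,0]
    - [0,0,0.1,0,0,0,0]

```text
time: 18.52
position: [0.5005, -0.166, 0.0693]
tool_rot: [0.635, 0.772, 0.001, -0.001]
ft_force: [-3.1, 0.9, 11.6]
grip_width: 0.0005
```

The small key bottomed. Release it, travel high over the other keys to the square key, and settle.

Request:
apply_moves:
  series:
    - [0,0,-1,0,0,0,0]
    - [0,0,-2.5,0,0,0,0]
    - [0,0,-4,0,0,0,0]
    - [0,0,-4,0,0,0,0]

```text
time: 18.85
position: [0.5018, -0.1667, 0.1103]
tool_rot: [0.635, 0.772, 0.001, 0.001]
ft_force: [-0.8, 0.2, -0.5]
grip_width: 0.0003
```

Request:
apply_moves:
  series:
    - [-3.5,0,0,0,0,0,0]
    - [-7,0,0,0,0,0,0]
    - [-10.5,0.1,0,0,0,0,0]
    - [-13,0.1,0,0,0,0,0]
    - [-14,0.1,0,0,0,0,0]

```text
time: 19.27
position: [0.5295, -0.3075, 0.1072]
tool_rot: [0.636, 0.772, 0.0, 0.001]
ft_force: [0.0, 0.1, 0.1]
grip_width: 0.0009
```

Request:
apply_moves:
  series:
    - [0,0,0,0,0,0,0]
    - [0,0,0,0,0,0,0]
    - [0,0,0,0,0,0,0]

```text
time: 19.52
position: [0.5273, -0.3009, 0.107]
tool_rot: [0.635, 0.773, 0.001, -0.003]
ft_force: [-1.1, 0.8, -0.5]
grip_width: 0.0007
```

```bash
python3 go.py .5286 -.3028 .076 11.1
```

```text
shift cm [-0.23  0.1   3.09] turn [-0.15 -0.33  0.08] q6 -0.9 t 19.5167
```

Request:
apply_moves:
  series:
    - [-0.1,0.1,1,0,0,0,0]
    - [-0.1,0.1,2,0,0,0,0]
    - [-0.1,0.1,2.8,0,0,0,0]
    - [-0.1,0.1,2.9,0,0,0,0]
    - [-0.1,0.1,2.9,0,0,0,0]

```text
time: 19.93
position: [0.5289, -0.3029, 0.0774]
tool_rot: [0.635, 0.773, 0.001, -0.003]
ft_force: [0.0, -0.8, -0.7]
grip_width: 0.0003
```

Request:
apply_moves:
  series:
    - [0,0,0.2,0,0,0,0]
    - [0,0,0.4,0,0,0,0]
    - [0,0,0.6,0,0,0,0]
    - [0,0,0.7,0,0,0,0]
    - [0,0,0.7,0,0,0,0]

```text
time: 20.35
position: [0.5298, -0.3041, 0.0721]
tool_rot: [0.635, 0.772, 0.001, -0.001]
ft_force: [1.3, 0.5, 2.2]
grip_width: 0.0004
```

Request:
apply_moves:
  series:
    - [0,0,0.1,0,0,0,0]
    - [0,0,0.2,0,0,0,0]
    - [0,0,0.25,0,0,0,0]
    - [0,0,0.25,0,0,0,0]

```text
time: 20.68
position: [0.5298, -0.3041, 0.0695]
tool_rot: [0.635, 0.772, 0.001, -0.001]
ft_force: [-0.1, 0.4, 4.1]
grip_width: 0.0005
```

Request:
apply_moves:
  series:
    - [0,0,0.05,0,0,0,0]
    - [0,0,0.1,0,0,0,0]
    - [0,0,0.12,0,0,0,0]
    - [0,0,0.12,0,0,0,0]

```text
time: 21.02
position: [0.5298, -0.3041, 0.0693]
tool_rot: [0.635, 0.772, 0.001, -0.001]
ft_force: [-1.0, 1.2, 10.0]
grip_width: 0.0004
```

The square key bottomed too. Lift and go to the bar key.

Request:
apply_moves:
  series:
    - [0,0,-1,0,0,0,0]
    - [0,0,-2.5,0,0,0,0]
    - [0,0,-4,0,0,0,0]
    - [0,0,-4,0,0,0,0]

```text
time: 21.35
position: [0.5307, -0.305, 0.1104]
tool_rot: [0.635, 0.772, 0.0, 0.001]
ft_force: [-0.1, -1.0, 0.3]
grip_width: 0.0005
```

Request:
apply_moves:
  series:
    - [3,0,0,0,0,0,0]
    - [6,-0.1,0,0,0,0,0]
    - [8.5,-0.1,0,0,0,0,0]
    - [9.3,-0.1,0,0,0,0,0]
    - [9.3,-0.1,0,0,0,0,0]

```text
time: 21.77
position: [0.5093, -0.2105, 0.1075]
tool_rot: [0.634, 0.773, 0.0, -0.003]
ft_force: [-0.4, 0.4, -0.6]
grip_width: 0.0005
```

Request:
apply_moves:
  series:
    - [0,0,0,0,0,0,0]
    - [0,0,0,0,0,0,0]

```text
time: 21.93
position: [0.5116, -0.2145, 0.1082]
tool_rot: [0.635, 0.772, 0.0, -0.0]
ft_force: [0.3, -1.1, 0.2]
grip_width: 0.0007
```

```bash
python3 go.py .511 -.2128 .076 11.1
```

```text
shift cm [ 0.18 -0.03  3.22] turn [ 0.03 -0.05  0.01] q6 -0.79 t 21.9333
```

Request:
apply_moves:
  series:
    - [0.1,0,1,0,0,0,0]
    - [0.1,0,2,0,0,0,0]
    - [0.1,0,2.8,0,0,0,0]
    - [0.1,0,3,0,0,0,0]
    - [0.1,0,3,0,0,0,0]

```text
time: 22.35
position: [0.5096, -0.2117, 0.0768]
tool_rot: [0.635, 0.772, 0.0, -0.003]
ft_force: [0.0, 0.2, 0.5]
grip_width: 0.0003
```

Request:
apply_moves:
  series:
    - [0,0,0.2,0,0,0,0]
    - [0,0,0.4,0,0,0,0]
    - [0,0,0.6,0,0,0,0]
    - [0,0,0.7,0,0,0,0]
    - [0,0,0.7,0,0,0,0]

```text
time: 22.77
position: [0.5106, -0.2121, 0.0716]
tool_rot: [0.635, 0.772, 0.001, -0.001]
ft_force: [-0.5, 0.0, 3.3]
grip_width: 0.0005
```

Request:
apply_moves:
  series:
    - [0,0,0.05,0,0,0,0]
    - [0,0,0.1,0,0,0,0]
    - [0,0,0.15,0,0,0,0]
    - [0,0,0.15,0,0,0,0]

```text
time: 23.1
position: [0.5106, -0.2121, 0.07]
tool_rot: [0.635, 0.772, 0.001, -0.001]
ft_force: [-1.1, -0.7, 4.8]
grip_width: 0.0004
```

Request:
apply_moves:
  series:
    - [0,0,0.1,0,0,0,0]
    - [0,0,0.15,0,0,0,0]
    - [0,0,0.18,0,0,0,0]
    - [0,0,0.18,0,0,0,0]

```text
time: 23.43
position: [0.5107, -0.2121, 0.0693]
tool_rot: [0.635, 0.772, 0.001, -0.001]
ft_force: [-1.6, -0.2, 11.9]
grip_width: 0.0007
```

Request:
apply_moves:
  series:
    - [0,0,-1,0,0,0,0]
    - [0,0,-3,0,0,0,0]
    - [0,0,-6,0,0,0,0]
    - [0,0,-9,0,0,0,0]
    - [0,0,-10,0,0,0,0]

```text
time: 23.85
position: [0.5121, -0.2128, 0.1714]
tool_rot: [0.635, 0.772, 0.001, 0.002]
ft_force: [0.2, -0.2, 0.2]
grip_width: 0.0005
```

Request:
apply_moves:
  series:
    - [4,-4,-1,0,0,0,0]
    - [7,-7,-2,0,0,0,0]
    - [10,-7,-3,0,0,0,0]
    - [13,-7,-3,0,0,0,0]
    - [15,-7,-3,0,0,0,0]

```text
time: 24.27
position: [0.4095, -0.0753, 0.1983]
tool_rot: [0.635, 0.772, 0.001, -0.003]
ft_force: [-0.1, -0.2, 0.2]
grip_width: 0.0003
```

Request:
apply_moves:
  series:
    - [0,0,0,0,0,0,0]
    - [0,0,0,0,0,0,0]

```text
time: 24.43
position: [0.4124, -0.0776, 0.1982]
tool_rot: [0.634, 0.773, 0.0, -0.001]
ft_force: [0.7, -0.0, -0.4]
grip_width: 0.0006
```

Run:
```python
from go import *
s=robot.camera("side")[:,:,::-1];t=robot.camera("top")[:,:,::-1];cv2.imwrite("pics/s9.png",s)
cv2.imwrite("pics/t9.png",t)
a=crop(s,280,180,170,190,2.5);b=crop(t,360,120,140,190,2.5)
cv2.imwrite("pics/c11.png",np.hstack([a,b]))
```

```text
(no output)
```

View pics/c11.png

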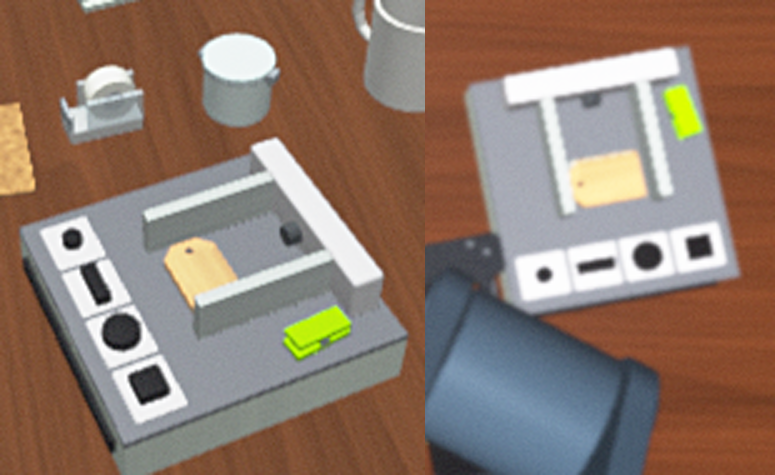

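Both views show the tag home in the nest, the keys all up, and the clip, pot and tape in place. One numeric check for displacement, then I'll hand in.

Run:
```python
from meas import *
a=cv2.imread("pics/side0.png");b=cv2.imread("pics/s9.png")
d=cv2.GaussianBlur(cv2.absdiff(a,b),(3,3),0).max(2)
for n,(x,y,w,h) in dict(disc=(292,132,25,20),oblong=(300,146,28,16),pot=(358,193,35,38),tape=(303,203,38,35),clip=(390,300,35,25),pink=(348,152,25,22)).items(): print(n,(d[y:y+h,x:x+w]>45).sum())
o=robot.get_obs();print(o["time"],o["joint_velocities"].round(3));robot.hand_in()
```

```text
disc 97
oblong 4
pot 0
tape 0
clip 0
pink 0
24.5333 [-0.016  0.009 -0.012  0.     0.004  0.003]
the job is handed in; nothing more can be done
```

Run:
```python
import cv2,numpy as np
a=cv2.imread("pics/top0.png");b=cv2.imread("pics/t9.png")
d=cv2.GaussianBlur(cv2.absdiff(a,b),(3,3),0).max(2);print((d[180:210,175:225]>45).sum())
print(cv2.imread("pics/s9.png")[132:152:4,292:317:6].tolist())
```

```text
0
[[[73, 67, 69], [51, 79, 124], [61, 82, 125], [122, 130, 149], [54, 79, 128]], [[82, 75, 72], [191, 184, 173], [111, 108, 99], [92, 91, 91], [54, 81, 128]], [[93, 87, 86], [82, 75, 67], [103, 99, 95], [143, 146, 137], [52, 81, 126]], [[60, 55, 48], [38, 44, 49], [143, 206, 237], [150, 160, 171], [85, 95, 128]], [[42, 35, 27], [31, 31, 25], [111, 123, 137], [114, 146, 175], [239, 246, 237]]]
```

I picked the tag up by its ends, set it on the mat, and regripped it by its long sides. I then lowered it into the nest, nose towards the engraver's +y. It touched the floor at TCP height 0.0651 m, as predicted. I pressed small, square and bar in that order, each right down (10–12 N at the stop) and released. The big key was never touched, and I handed in at 24.5 s.

**Last checks:** the final pictures show the tag level in the nest, the keys up, and the arm clear.

**Differences from the first pictures:**
- **Pot, tape, clip and pink look-alike:** no change.
- **Oblong:** 4 pixels differed in the side view, which is noise level. The top view showed no change around it or the disc.
- **Disc:** 97 pixels differed in the side view, with dark grey pixels at its edge where I think the gripper hid part of it. I made the top-view comparison after handing in, on pictures taken before.
- **Orange look-alike:** I didn't compare it, but nothing went near it.

**Measurements that disagreed:** the two cameras differed by about 3 mm in y at the keys and 5 mm at the blanks. Heights worked out about 3 mm low for the keys and 4–5 mm high for the blanks. The contact heights felt on the mat and in the nest fitted the heights in the text.

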